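# Unscrew the dust cap from the wide connector

### The arm

A 6-joint arm with a two-finger parallel gripper is mounted at the origin on the work surface. World frame = base frame: x ahead of the robot, y to its left, z up, the work surface at z = 0. Lengths are in mm, angles in rad, forces in N, time in s.
With the tool pointing down it reaches from about 400 to 925 mm from the base axis. Payload 12.5 kg.
Tool frame: the origin (TCP) lies at the centre of the arm's flange, where the gripper is bolted on; the fingertips stand 190 mm ahead of it and the grasp point (between the pads) lies 171 mm ahead of it; z points along the fingers, y is the line along which they close (so a half turn about z gives the same grasp; the last joint's range is limited). The gripper opens to 95 mm and grips with 3 to 60 N. Pads are 20 mm wide; open, the fingers measure 119 mm over their backs; the gripper's body (75 mm by 180 mm) begins 59 mm behind the grasp point.
Start: joints at [-1.245, 0.491, 1.559, -0, 1.092, -0.106], TCP at [261.585, -567.625, 404.761] pointing down, gripper open.
Joint ranges: [-3.1, 3.1], [-0.84, 2.19], [0.05, 2.79], [-1.13, 4.28], [0.06, 2.93], [-2.69, 2.69]. Speed limits (rad/s): [2.22, 2.22, 2.79, 3.14, 3.14, 3.14].

### API

Orientations are given as [roll, pitch, yaw] about the fixed x, y, z axes, in that order (R = Rz(yaw) Ry(pitch) Rx(roll)).
In Python, from cell import env, read_camera, search_frame, cut_out gives the robot as it stands. The module is installed in compiled form; this text tells all that it offers.
- The arm moves only by the tool move_arm, never from a script. Its argument "commands" is a list of rows, each a list of 3 entries, a list of its own where there are three numbers: the shift along the world's x, y, z normalised to -1 to 1, where 1 is 0.03 m, then the turn about the world's z normalised to -1 to 1, where 1 is 0.08 rad, then the opening, from -1 (shut) to 1 (fully open), so that 0 is half open. A call has 1 to 20 rows; each row shifts and turns the commanded pose from where the row before left it; what a row does not reach is not made up. A row lasts 1/12 s, in which the tool goes at most 41.7 mm and 7.16 degrees, less where a joint would pass 70% of its speed; a pose out of reach is approached as far as the arm can. A call with a number of a shift or a turn outside -1 to 1 is refused whole. A call with a gripper value outside its range is refused whole. The fingers move at their own pace and stop on an object; the grip force is fixed at half the most. Time passes only in rows, so rows that do not move let the fingers close. It gives the time, the measured TCP pose, the force, the opening and the grip force at its end, in the units of the state.
- env.state(): the state, without advancing time (a new reading comes with each control period).
- read_camera(name): name is "side" or "top"; returns a dict with "image" (480x640x3 uint8, red, green, blue), "fx", "fy", "cx", "cy" (pixels), "rvec" (rotation vector, rad) and "tvec" (3), from world to camera coordinates, as OpenCV has them. Camera axes: x right, y down, z forward; pixel columns grow to the right and rows downward; lengths in mm; the calibration is good to about 2 mm. A picture is of the moment at which its call begins. There is no depth.
- env.job_done(): hands the job in; it is judged then, once.
Trained networks look in a picture, given as the dict that the camera call returned (one of the last four; its "shot" number tells which), for a name from the list of things; names that differ only in an ending like _2 or _b are one class to them, and where a whole thing is asked for, a point or a joint stands for the part that bears it (a point fixed in the world has none). Each returns a list of dicts, best first, with "confidence" (0 to 1); they miss things now and then, are a little off and sometimes report something else, mostly with a low value. They report only what shows in the picture. A call takes as long as a camera call. They do not tell look-alikes from the thing itself.
- search_frame(thing, picture): "at" ([column, row] in pixels, amid what is visible of it).
- cut_out(thing, picture): "region" (480x640 bool, what is visible of it) and "at" ([column, row] in pixels, amid what is visible of it).
The state is a dict: "t": time; "joints": joint angles; "qvel": joint speeds; "tau": joint torques, N m; "eef_pos": TCP position; "tcp_rot": TCP orientation; "ft_force": force on the tool from outside, world axes, zero at the start; "moment": the same for the moment, N m; "opening": opening from 0.0 (shut) to 1.0 (fully open); "grip_force": force on a finger pad.
Only numpy, scipy, OpenCV 4.12 (cv2) and the standard library are available. Lean on these libraries where they do the work, as an engineer would, in place of code of your own. Each camera call takes 0.05 s, during which the arm holds its last target. There are 200 camera calls.

### The job

On the breakout box, unscrew the wider of the two round dust caps: turn it about a quarter turn counter-clockwise (seen from above) until the thread lets go, lift it straight off and set it down gently in the grey parts tray, standing on its open side as it stood on the box. Do not drop it, and leave the narrower cap screwed on as it is.

Things in the scene. Friction and masses are not known exactly. Their poses are not given: they have to be found in the camera images.
- wide_cap_center (a point): The cap to remove: round, black, knurled, 54 mm across, 40 mm high, 0.08 kg; point at its centre, half-way up, z up its axis. Grip at any yaw; its lower rim is 4 mm above the box lid. The quick thread turns easily, allows 1.5 to 5 mm of axial play, lets go after 45 to 70 degrees counter-clockwise and meets a stop beyond 125 degrees; freed, the cap must rise 20 mm to clear the neck.
- wide_socket_seat (a point): Centre of the steel connector's flange face on which the wide cap's lower rim rests, 64 mm above the table; z up the thread's axis, x within 9 degrees of the cap's x at the start. Its neck rises 20 mm from here. The two connectors stand 124 mm apart, either one at either end, on the lid of a fixed aluminium box (140 x 260 mm, 60 mm high).
- tray_in (a point): Centre of the inner floor (upper face) of the empty grey parts tray: open, square, 170 mm outside, 162 mm inside, rim 18 mm above the table, fixed; x and y run along its walls. The cap's centre is 20 mm above this point's level when it stands in the tray.
- narrow_cap_center (a point): The narrower cap, to be left alone: round, black, knurled, 38 mm across, 40 mm high, screwed on the other connector. Point at its centre, half-way up; z up its axis.
Not all that is in view belongs to the job. Leave any orange look-alike of the part that bears wide_cap_center alone. Of the things that look like the part that bears tray_in, the larger one is meant.

How it is judged (in metres and radians):
On the way, in this order (a step that is already met when the one before it is completed fails the run):
1. the wide cap has been unscrewed by its last part-turn, still on its connector (angle between the x axis of wide_cap_center and the x axis of wide_socket_seat, either way round above 0.8 rad and z of wide_cap_center in the frame of wide_socket_seat below 0.035 m and horizontal distance between wide_cap_center and wide_socket_seat below 0.01 m), for 0.1 s.
2. the wide cap has been lifted clear of the connector (z of wide_cap_center in the frame of wide_socket_seat above 0.045 m), for 0.1 s.
At the end, for the whole second after the job is handed in: The wide cap stands at rest on the floor of the tray, anywhere within it (centre within 60 mm of the tray's centre along each side, height within 6 mm), open side down, within 10 degrees of upright, released; the narrow cap is still screwed on where it was (within 10 mm) (x of wide_cap_center in the frame of tray_in between -0.06 and 0.06 m and y of wide_cap_center in the frame of tray_in between -0.06 and 0.06 m and z of wide_cap_center in the frame of tray_in between 0.014 and 0.026 m and angle between wide_cap_center's own z axis and vertical below 0.17 rad and linear speed of wide_cap below 0.02 m/s and distance of narrow_cap_center from where it was at the start of the episode below 0.01 m); the robot touches nothing.
It fails at once if the narrow cap is moved by more than 10 mm or turned by more than about 30 degrees (distance of narrow_cap_center from where it was at the start of the episode above 0.01 m or angle between the x axis of narrow_cap_center and the x axis of wide_socket_seat, either way round above 0.55 rad).
It fails at once if the wide cap is dropped into the tray (falls by more than about 2 cm: faster than 0.6 m/s on reaching it) (distance between wide_cap_center and tray_in below 0.075 m and linear speed of wide_cap above 0.6 m/s).
It also fails if it takes over 42 s, if anything falls off the work surface, if the arm or the gripper's body presses on something with over 40 N, if the wrist force passes 120 N, or if a joint passes its speed limit or range.

## Working session

There is one attempt and no reset: what is moved stays moved. The work goes in short steps, Python scripts to look and compute and a tool call to move; the robot and the scene stay as the last step left them, time stands still between calls to the robot, and variables do not carry over. Pictures are saved under pics/ and viewed, at most 10 in all, crops included, and the job is handed in when it is done.

Besides the shell and the picture viewer there is one more tool, called after "Request:" as name(argument=value, ...), one argument or row to a line, values as JSON. move_arm: Moves the arm, as the interface text tells. Its arguments: {"type":"object","properties":{"commands":{"type":"array","items":{"type":"array"}}},"required":["commands"]}

```bash
mkdir -p pics
cat > h.py <<'E'
import numpy as np,cv2
from cell import env, read_camera, search_frame, cut_out
def ray(p,uv):
    K=np.array([[p['fx'],0,p['cx']],[0,p['fy'],p['cy']],[0,0,1.]])
    R=cv2.Rodrigues(np.array(p['rvec'],float))[0];t=np.array(p['tvec'],float).ravel()
    return -R.T@t, R.T@np.linalg.inv(K)@np.array([uv[0],uv[1],1.])
def atz(p,uv,z):
    c,d=ray(p,uv); return (c+d*(z-c[2])/d[2]).round(1)
def save(p,n): cv2.imwrite('pics/'+n,cv2.cvtColor(p['image'],cv2.COLOR_RGB2BGR))
E
python3 - <<'E'
from h import *
for c in('top','side'):
    p=read_camera(c);save(p,c+'1.png')
    print(c,ray(p,(320,240))[0])
    for n,z in(('wide_cap_center',84),('narrow_cap_center',84),('tray_in',3),('wide_socket_seat',64)):
        for f in(search_frame,cut_out):
          for d in f(n,p): print(n,f.__name__,d['confidence'],d['at'],atz(p,d['at'],z),d['region'].sum() if 'region' in d else '')
E
```

```text
top [411.23569781  52.96560555 945.01079807]
wide_cap_center call 0.87 [221.6, 215.6] [590.9 226.3  84. ] 
wide_cap_center call 0.87 [153.3, 179.8] [660.  353.5  84. ] 
wide_cap_center call 0.66 [157.1, 223.0] [578.6 343.9  84. ] 
wide_cap_center call 0.97 [157.0, 223.1] [578.5 344.1  84. ] 784
wide_cap_center call 0.83 [221.6, 213.1] [595.6 226.4  84. ] 824
wide_cap_center call 0.7 [152.6, 178.5] [662.5 354.9  84. ] 740
narrow_cap_center call 0.6 [291.0, 230.1] [562.3  99.4  84. ] 
narrow_cap_center call 0.69 [290.1, 227.9] [566.4 101.   84. ] 425
tray_in call 0.93 [423.1, 222.0] [ 589.6 -160.6    3. ] 
tray_in call 0.66 [463.4, 342.7] [ 351.3 -228.5    3. ] 
tray_in call 0.95 [425.5, 221.2] [ 591.2 -165.4    3. ] 7551
tray_in call 0.87 [460.1, 342.8] [ 351.2 -222.1    3. ] 4760
wide_socket_seat call 0.5 [221.8, 234.9] [558.4 229.5  64. ] 
wide_socket_seat call 0.48 [424.8, 222.2] [ 577.6 -149.9   64. ] 
wide_socket_seat call 0.53 [239.4, 220.2] [585.9 196.9  64. ] 78
side [ 36.11385339 771.8317891  699.78728615]
wide_cap_center call 0.87 [113.2, 342.3] [625.  417.1  84. ] 
wide_cap_center call 0.57 [165.0, 361.7] [531.8 404.5  84. ] 
wide_cap_center call 0.56 [216.3, 279.3] [590.1 223.5  84. ] 
wide_cap_center call 0.93 [115.0, 342.9] [621.7 416.5  84. ] 1207
wide_cap_center call 0.87 [217.2, 278.4] [590.4 220.8  84. ] 1028
narrow_cap_center call 0.89 [270.7, 246.6] [566.7 100.1  84. ] 
narrow_cap_center call 0.61 [270.8, 246.0] [567.6  98.5  84. ] 583
tray_in call 0.92 [331.7, 210.1] [ 601.2 -171.5    3. ] 
tray_in call 0.64 [435.6, 230.3] [ 373.2 -215.4    3. ] 
tray_in call 0.89 [333.6, 210.5] [ 596.7 -172.2    3. ] 3840
tray_in call 0.86 [433.4, 230.5] [ 376.8 -212.4    3. ] 1564
wide_socket_seat call 0.74 [220.9, 299.0] [567.7 241.6  64. ] 
wide_socket_seat call 0.68 [218.4, 300.9] [568.2 247.4  64. ] 206
```

View pics/top1.png

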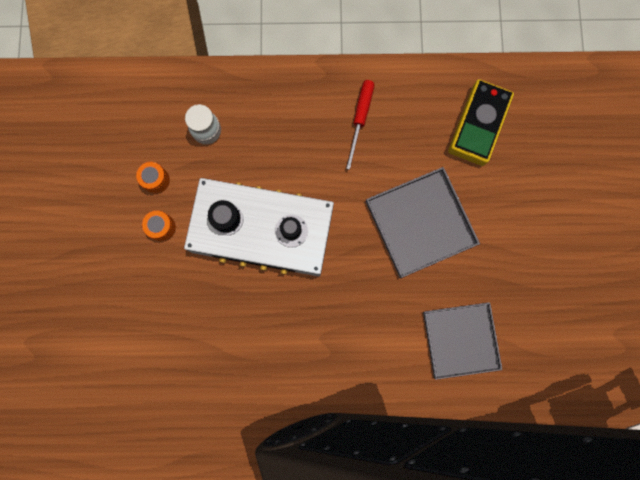

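View pics/side1.png

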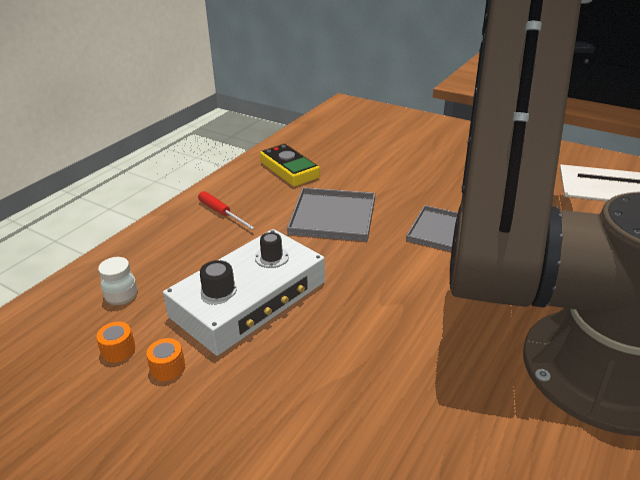

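The top view has three candidates for the wide cap. A black one stands on the box at (222,215), and two orange look-alikes stand on the table at (152,178) and (157,224). The black one on the lid fits, and the black cap at (290,229) is the narrow one. The larger tray is at (423,222), the smaller at (462,342). I'll confirm with one crop.

Run:
```python
from h import *
from scipy.spatial.transform import Rotation as Ro
p=read_camera('top');im=p['image']
s=read_camera('side')
c=cv2.resize(im[160:290,120:345],None,fx=3.5,fy=3.5,interpolation=cv2.INTER_CUBIC)
cv2.imwrite('pics/crop.png',cv2.cvtColor(c,cv2.COLOR_RGB2BGR))
def tri(a,b):
    (c1,d1),(c2,d2)=ray(p,a),ray(s,b)
    k=np.linalg.lstsq(np.c_[d1,-d2],c2-c1,rcond=None)[0]
    return ((c1+d1*k[0]+c2+d2*k[1])/2).round(1),np.linalg.norm(c1+d1*k[0]-c2-d2*k[1]).round(1)
print(tri((221.6,214),(217,278.8)),tri((290.5,229),(270.7,246.3)))
# grey top discs, z=104
for pic,boxs in((p,[(205,198,240,232),(278,215,303,243)]),(s,[(200,258,235,285),(258,230,284,248)])):
  for x0,y0,x1,y1 in boxs:
    r=pic['image'][y0:y1,x0:x1].astype(int);m=((r.max(2)>75)&(r.max(2)<130)&(np.ptp(r,axis=2)<15)).astype(np.uint8)
    n,l,st,ce=cv2.connectedComponentsWithStats(m);i=max(range(1,n),key=lambda i:st[i,4])
    uv=ce[i]+[x0,y0];print(uv,st[i,4],atz(pic,uv,104))
m=[d for d in cut_out('tray_in',p)][0]['region'].astype(np.uint8)
r=cv2.minAreaRect(cv2.findNonZero(m));print(r,atz(p,r[0],10),[atz(p,q,18) for q in cv2.boxPoints(r)])
print(env.state()['tcp_rot'],env.state()['t'])
```

```text
(array([591.1, 224.4,  86. ]), np.float64(5.5)) (array([564.9, 100.7,  85.5]), np.float64(1.9))
[221.78467153 213.94525547] 274 [589.7 222.  104. ]
[289.91851852 226.37037037] 135 [565.6 100.2 104. ]
[215.5  273.85] 20 [582.5 231.  104. ]
[270.         240.30769231] 13 [561.7 107.1 104. ]
((422.4486083984375, 221.78213500976562), (86.44611358642578, 89.81266784667969), 66.99113464355469) [ 588.7 -157.7   10. ] [array([633.4, -42.4,  18. ]), array([ 703.2, -209.7,   18. ]), array([ 541.5, -268. ,   18. ]), array([ 474.9, -103.8,   18. ])]
[3.14150038e+00 6.82116643e-06 4.31768508e-01] 1.05
```

View pics/crop.png

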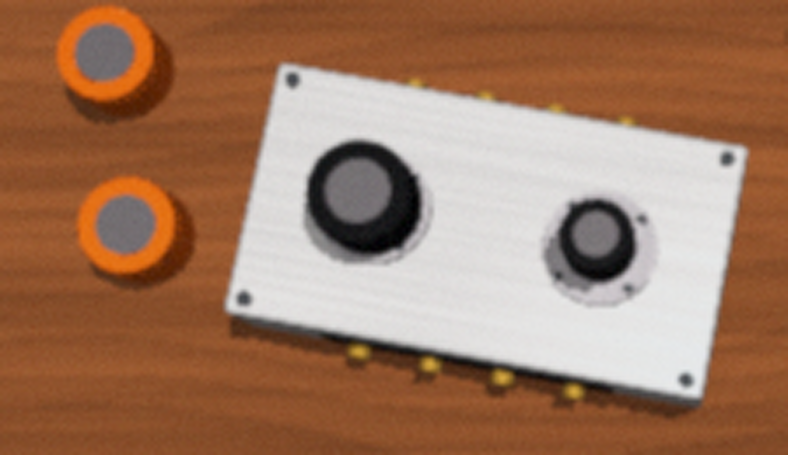

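The crop confirms it: the wide black cap is at the left end of the lid and the narrow one at the right, with the orange pair off the box. Setting out.

Request:
move_arm(
  commands=[
    [[0.6,0.9,0],0,1],
    [[0.6,0.9,0],0,1],
    [[0.6,0.9,0],0,1],
    [[0.6,0.9,0],0,1],
    [[0.6,0.9,0],0,1],
    [[0.6,0.9,0],0,1],
    [[0.6,0.9,0],0,1],
    [[0.6,0.9,0],0,1],
    [[0.6,0.9,0],0,1],
    [[0.6,0.9,0],0,1],
    [[0.4,0.9,0],0,1],
    [[0.4,0.9,0],0,1],
    [[0.4,0.9,0],0,1],
    [[0.4,0.9,0],0,1],
    [[0.4,0.9,0],0,1],
    [[0.4,0.9,0],0,1],
    [[0.4,0.9,0],0,1],
    [[0.4,0.9,0],0,1],
    [[0.4,0.9,0],0,1],
    [[0.4,0.9,0],0,1],
  ],
)

```text
t: 2.72
eef_pos: [562.0, -26.2, 404.9]
tcp_rot: [3.141, -0.0, 0.432]
ft_force: [-0.2, -0.4, -0.3]
opening: 1.0
grip_force: 0.0
```

```bash
python3 -c "
from h import *
s=env.state();print(s['t'],s['joints'],s['eef_pos'],s['tcp_rot'])"
```

```text
2.7167 [-1.63901139e-01  4.02119492e-01  1.71397772e+00 -1.19538394e-04
  1.02516867e+00  9.75119937e-01] [561.98430388 -26.15692466 404.90222025] [ 3.14132471e+00 -2.13149530e-04  4.31837297e-01]
```

Request:
move_arm(
  commands=[
    [[0.1,0.9,-0.2],0,1],
    [[0.1,0.9,-0.2],0,1],
    [[0.1,0.9,-0.2],0,1],
    [[0.1,0.9,-0.3],0,1],
    [[0.1,0.9,-0.3],0,1],
    [[0.1,0.9,-0.3],0,1],
    [[0.1,0.9,-0.3],0,1],
    [[0.1,0.9,-0.3],0,1],
    [[0.1,0.9,-0.3],0,1],
    [[0.05,0.22,-0.1],0,1],
    [[0,0,0],0,1],
    [[0,0,0],0,1],
  ],
)

```text
t: 3.72
eef_pos: [590.0, 221.7, 329.7]
tcp_rot: [3.141, 0.001, 0.433]
ft_force: [-0.5, -0.1, -0.2]
opening: 0.997
grip_force: 0.0
```

Run:
```python
from h import *
print(env.state()['eef_pos'])
s=read_camera('side');p=read_camera('top')
for q in(s,p):
    for d in cut_out('wide_cap_center',q): print(d['confidence'],d['at'],atz(q,d['at'],84))
e=env.state()['eef_pos']
def proj(q,X): return cv2.projectPoints(np.array(X,float).reshape(-1,1,3),np.array(q['rvec'],float),np.array(q['tvec'],float),np.array([[q['fx'],0,q['cx']],[0,q['fy'],q['cy']],[0,0,1.]]),None)[0].reshape(-1,2)
im=s['image'].copy()
# predicted cap outline rims at estimate, for check
a=np.linspace(0,6.28,60)
for z in(64,104):
    for u in proj(s,[[590.5+27*np.cos(t),223+27*np.sin(t),z] for t in a]): cv2.circle(im,(int(round(u[0])),int(round(u[1]))),0,(255,0,0),-1)
c=cv2.resize(im[170:330,140:310],None,fx=3.5,fy=3.5)
cv2.imwrite('pics/close.png',cv2.cvtColor(c,cv2.COLOR_RGB2BGR))
```

```text
[590.03641114 221.74521215 329.6667227 ]
0.85 [166.2, 359.6] [533.2 400.7  84. ]
0.83 [117.2, 341.7] [620.8 413.1  84. ]
0.7 [216.5, 279.9] [588.8 224.5  84. ]
```

View pics/close.png

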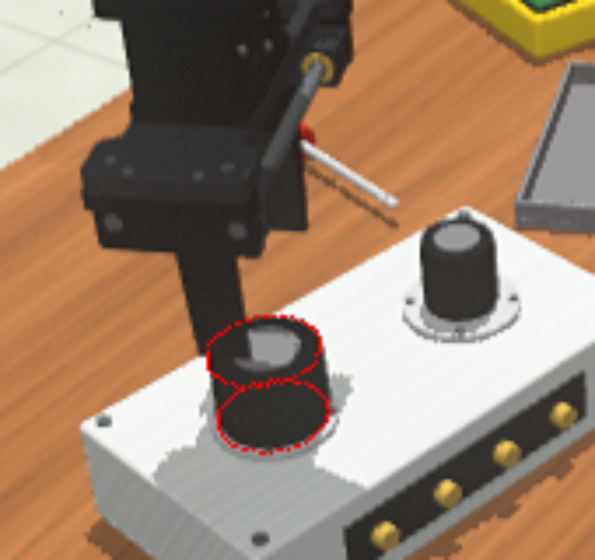

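The predicted outline sits on the cap within about 1 px. The narrow cap is well clear of the fingers. Descending and gripping.

Request:
move_arm(
  commands=[
    [[0,0,-0.5],0,1],
    [[0,0,-0.5],0,1],
    [[0,0,-0.5],0,1],
    [[0,0,-0.5],0,1],
    [[0,0.03,-0.3],0,1],
    [[0,0,0],0,-1],
    [[0,0,0],0,-1],
    [[0,0,0],0,-1],
    [[0,0,0],0,-1],
    [[0,0,0],0,-1],
    [[0,0,0],0,-1],
    [[0,0,0],0,-1],
    [[0,0,0],0,-1],
    [[0,0,0],0,-1],
    [[0,0,0],0,-1],
  ],
)

```text
t: 5.17
eef_pos: [590.1, 222.9, 261.2]
tcp_rot: [3.141, -0.001, 0.432]
ft_force: [0.1, -1.4, 5.5]
opening: 0.564
grip_force: 30.0
```

Request:
move_arm(
  commands=[
    [[0,0,0],0.5,-1],
    [[0,0,0],0.7,-1],
    [[0,0,0],0.7,-1],
    [[0,0,0],0.7,-1],
    [[0,0,0],0.7,-1],
    [[0,0,0],0.7,-1],
    [[0,0,0],0.7,-1],
    [[0,0,0],0.7,-1],
  ],
)

```text
t: 5.83
eef_pos: [590.2, 223.0, 261.2]
tcp_rot: [3.141, -0.001, 0.866]
ft_force: [-0.9, 0.5, 4.4]
opening: 0.567
grip_force: 30.0
```

```bash
python3 -c "
from h import *
s=env.state();print(s['ft_force'],s['moment'],s['tcp_rot'],s['joints'])"
```

```text
[-0.90600331  0.4844765   4.43878244] [ 0.0043492  -0.02133213 -0.0765783 ] [ 3.14102107e+00 -8.62041759e-04  8.66426568e-01] [2.56524215e-01 6.63263891e-01 1.67419324e+00 3.50699375e-05
 8.03101507e-01 9.60869878e-01]
```

Request:
move_arm(
  commands=[
    [[0,0,0],0.8,-1],
    [[0,0,0],0.8,-1],
    [[0,0,0],0.8,-1],
    [[0,0,0],0.8,-1],
    [[0,0,0],0.8,-1],
    [[0,0,0],0.8,-1],
    [[0,0,0],0.8,-1],
    [[0,0,0],0.8,-1],
    [[0,0,0],0.8,-1],
    [[0,0,0],0.8,-1],
    [[0,0,0],0.8,-1],
    [[0,0,0],0.8,-1],
    [[0,0,0],0.8,-1],
    [[0,0,0],0.8,-1],
    [[0,0,0],0.8,-1],
    [[0,0,0],0.8,-1],
    [[0,0,0],0,-1],
    [[0,0,0],0,-1],
    [[0,0,0],0,-1],
  ],
)

```text
t: 7.42
eef_pos: [590.2, 223.0, 261.1]
tcp_rot: [3.141, 0.0, 1.887]
ft_force: [0.7, -0.0, 4.3]
opening: 0.568
grip_force: 30.0
```

Run:
```python
from h import *
s=env.state();print(s['moment'],s['tcp_rot'])
q=read_camera('side')
c=cv2.resize(q['image'][170:330,140:310],None,fx=3.5,fy=3.5)
cv2.imwrite('pics/turned.png',cv2.cvtColor(c,cv2.COLOR_RGB2BGR))
```

```text
[ 0.01473902 -0.14669456  0.02652888] [3.14053959e+00 4.93854432e-05 1.88698231e+00]
```

View pics/turned.png

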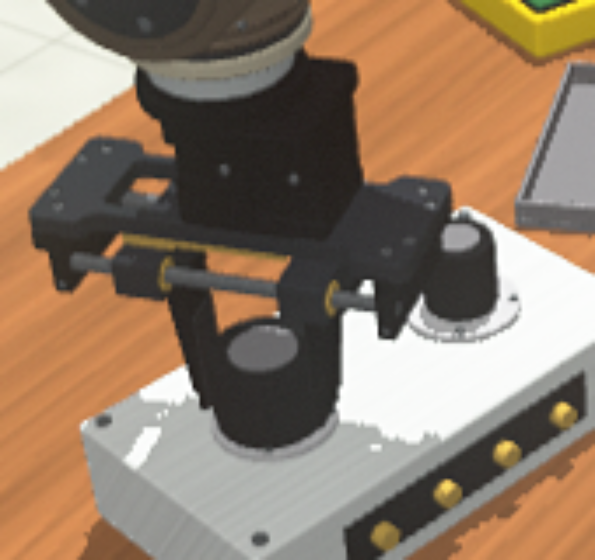

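The fingers hold the wide cap at crop (275,380), still seated. They have turned about 83° and the narrow cap is undisturbed. I'll test-lift gently.

Request:
move_arm(
  commands=[
    [[0,0,0.1],0,-1],
    [[0,0,0.1],0,-1],
    [[0,0,0.1],0,-1],
    [[0,0,0],0,-1],
  ],
)

```text
t: 7.8
eef_pos: [590.1, 222.9, 270.3]
tcp_rot: [3.141, 0.0, 1.888]
ft_force: [0.3, 0.5, -1.4]
opening: 0.567
grip_force: 30.0
```

Request:
move_arm(
  commands=[
    [[0,0,0.2],0,-1],
    [[0,0,0.2],0,-1],
    [[0,0,0.3],0,-1],
    [[0,0,0.3],0,-1],
    [[0,0,0.5],0,-1],
    [[0,0,0.5],0,-1],
    [[0,0,0.5],0,-1],
    [[0,0,0.5],0,-1],
    [[0,0,0],0,-1],
    [[0,0,0],0,-1],
  ],
)

```text
t: 8.63
eef_pos: [589.9, 222.8, 360.8]
tcp_rot: [3.14, 0.0, 1.888]
ft_force: [0.9, -0.0, -0.8]
opening: 0.564
grip_force: 30.0
```

Run:
```python
from h import *
q=read_camera('side')
c=cv2.resize(q['image'][130:330,140:380],None,fx=2.5,fy=2.5)
cv2.imwrite('pics/lift.png',cv2.cvtColor(c,cv2.COLOR_RGB2BGR))
```

```text
(no output)
```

View pics/lift.png

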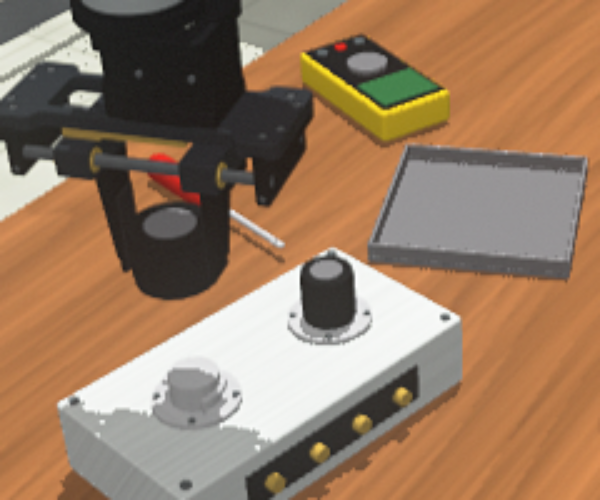

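The cap is off and held level at picture (180,250), with the bare neck at (195,390) and the narrow cap in place at (327,295). Next, carry it to the tray.

Request:
move_arm(
  commands=[
    [[0,-0.3,0],0,-1],
    [[0,-0.5,0],0,-1],
    [[0,-0.7,0],0,-1],
    [[0,-0.8,0],0,-1],
    [[0,-0.9,0],0,-1],
    [[0,-0.9,0],0,-1],
    [[0,-0.9,0],0,-1],
    [[0,-0.9,0],0,-1],
    [[0,-0.9,0],0,-1],
    [[0,-0.9,0],0,-1],
    [[0,-0.9,0],0,-1],
    [[0,-0.9,0],0,-1],
    [[0,-0.9,0],0,-1],
    [[0,-0.9,0],0,-1],
    [[0,-0.7,0],0,-1],
    [[0,-0.5,0],0,-1],
    [[0,-0.1,0],0,-1],
    [[0,0,0],0,-1],
    [[0,0,0],0,-1],
  ],
)

```text
t: 10.27
eef_pos: [589.9, -154.7, 359.5]
tcp_rot: [-3.141, -0.001, 1.888]
ft_force: [0.1, -0.5, -1.5]
opening: 0.567
grip_force: 30.0
```

Request:
move_arm(
  commands=[
    [[0,0,-0.5],0,-1],
    [[0,0,-0.5],0,-1],
    [[0,0,-0.5],0,-1],
    [[0,0,-0.5],0,-1],
    [[0,0,-0.5],0,-1],
    [[0,0,-0.5],0,-1],
    [[0,0,-0.5],0,-1],
    [[0,0,-0.5],0,-1],
    [[0,0,-0.3],0,-1],
    [[0,0,-0.2],0,-1],
    [[0,0,0],0,-1],
    [[0,0,0],0,-1],
  ],
)

```text
t: 11.27
eef_pos: [590.3, -154.8, 225.1]
tcp_rot: [3.141, 0.0, 1.888]
ft_force: [0.5, -0.2, -1.2]
opening: 0.568
grip_force: 30.0
```

Run:
```python
from h import *
q=read_camera('side')
c=cv2.resize(q['image'][120:280,240:420],None,fx=3.3,fy=3.3)
cv2.imwrite('pics/tray.png',cv2.cvtColor(c,cv2.COLOR_RGB2BGR))
```

```text
(no output)
```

View pics/tray.png

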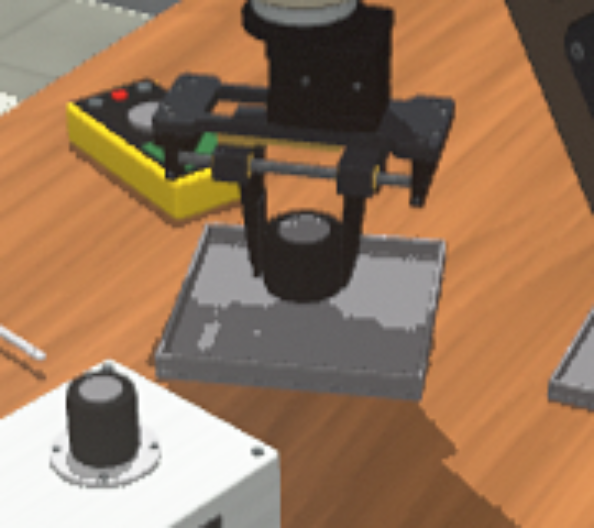

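The cap at crop (303,265) hangs over the middle of the large tray. I'll lower it slowly until it touches.

Request:
move_arm(
  commands=[
    [[0,0,-0.2],0,-1],
    [[0,0,-0.2],0,-1],
    [[0,0,-0.2],0,-1],
    [[0,0,-0.1],0,-1],
    [[0,0,0],0,-1],
  ],
)

```text
t: 11.73
eef_pos: [589.9, -155.1, 202.8]
tcp_rot: [-3.141, -0.001, 1.888]
ft_force: [-0.3, -0.2, -1.3]
opening: 0.566
grip_force: 30.0
```

Request:
move_arm(
  commands=[
    [[0,0,-0.04],0,-1],
    [[0,0,0],0,-1],
  ],
)

```text
t: 11.9
eef_pos: [590.1, -155.2, 202.4]
tcp_rot: [3.142, -0.0, 1.888]
ft_force: [0.8, 0.1, 0.1]
opening: 0.569
grip_force: 30.0
```

Request:
move_arm(
  commands=[
    [[0,0,-0.03],0,-1],
    [[0,0,0],0,-1],
  ],
)

```text
t: 12.07
eef_pos: [590.1, -155.1, 201.7]
tcp_rot: [3.141, 0.0, 1.888]
ft_force: [-0.6, -0.1, -0.9]
opening: 0.567
grip_force: 30.0
```

Request:
move_arm(
  commands=[
    [[0,0,-0.04],0,-1],
    [[0,0,0],0,-1],
  ],
)

```text
t: 12.23
eef_pos: [590.1, -155.1, 201.2]
tcp_rot: [3.141, 0.0, 1.888]
ft_force: [-2.4, 0.4, 5.5]
opening: 0.567
grip_force: 30.0
```

Contact: about 6 N upward. Release slowly and rise.

Request:
move_arm(
  commands=[
    [[0,0,0],0,0.3],
    [[0,0,0],0,0.5],
    [[0,0,0],0,0.7],
    [[0,0,0],0,0.7],
    [[0,0,0],0,0.7],
    [[0,0,0],0,0.7],
    [[0,0,0.2],0,0.7],
    [[0,0,0.4],0,0.7],
    [[0,0,0.6],0,0.7],
    [[0,0,0.8],0,0.7],
    [[0,0,0.8],0,0.7],
    [[0,0,0.8],0,0.7],
    [[0,0,0.8],0,0.7],
    [[0,0,0.5],0,0.7],
    [[0,0,0],0,0.7],
    [[0,0,0],0,0.7],
  ],
)

```text
t: 13.57
eef_pos: [589.8, -155.0, 348.7]
tcp_rot: [3.14, 0.001, 1.888]
ft_force: [-0.4, 0.0, 0.0]
opening: 0.854
grip_force: 0.0
```

Run:
```python
from h import *
q=read_camera('side')
c=cv2.resize(q['image'][80:340,200:460],None,fx=2.3,fy=2.3)
cv2.imwrite('pics/end.png',cv2.cvtColor(c,cv2.COLOR_RGB2BGR))
for d in cut_out('wide_cap_center',q)+cut_out('narrow_cap_center',q): print(d['confidence'],d['at'],atz(q,d['at'],24),atz(q,d['at'],84))
```

```text
0.7 [114.8, 340.1] [684.  377.7  24. ] [626.4 412.7  84. ]
0.65 [166.5, 362.5] [576.9 368.7  24. ] [528.9 404.5  84. ]
0.57 [271.0, 243.7] [623.6  26.3  24. ] [571.5  92.5  84. ]
```

View pics/end.png

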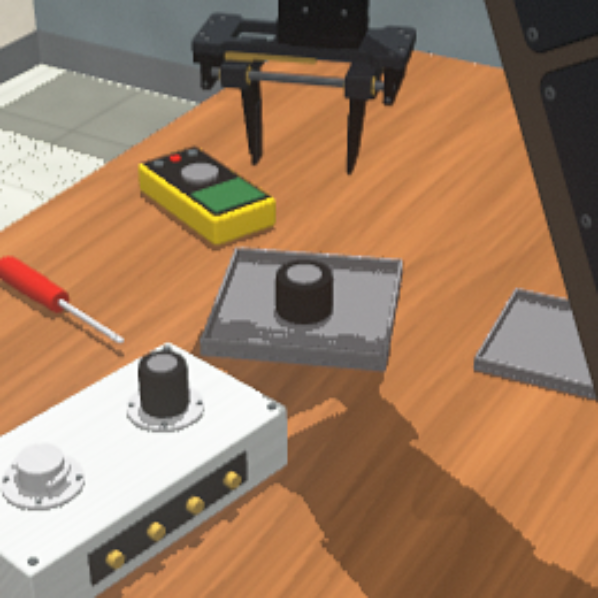

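The wide cap stands upright mid-tray at (303,292), with the gripper clear above it. The narrow cap is still on the box at (163,385).

```bash
python3 -c "
from h import *
print(env.job_done())"
```

```text
the job is handed in; nothing more can be done
None
```

The wide cap is unscrewed (turned about 83° counter-clockwise), lifted off and standing upright in the large grey tray; the narrow cap looks undisturbed, and the job was handed in after about 14 s with no verdict returned.

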